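# Clear the jig and press the lock keeper block on the sprung stop as a third hand

## Task

I want to screw the strike plate of the shelf box's cam lock onto its pine keeper block: clear the jig bed for me by putting the steel scribe in the pine tray and the cross spacer in the zinc tin, then lay the keeper block flat on the bed, its end square against the middle of the sprung stop, and press it with a steady 10 N or so, so that the stop's pointers stand between the two marks on the rails beside it. Finish while holding: keep gripping the block and pushing it like that, do not let go. Never drive the stop in nearly to its limit, and leave the other tools where they lie.

Things in the scene. Friction and masses are not known exactly. Their poses are not given: they have to be found in the camera images.
- jig: Fixed pine bed 280 (x) x 130 (y) x 12 mm thick; origin centre of its underside; x points along it to the sprung stop, z up. Free stop face at x = 60 mm; housing behind, x 110 to 140, top 57 mm above the bench. At each side of the stop a rail (x 52 to 98, |y| 40 to 52 mm, top 18 mm above the bed) has two dark lines 6 and 14 mm beyond the free stop face. The rest of the bed is flat.
- stop (a joint): Travel of the sprung stop, m: 0 free, grows along the jig's +x, limit 0.025. Frictionless spring, 1 N per mm: 0.010 means 10 N. Wanted 0.006 to 0.014; 0.020 is too far. The stop is a steel plate 64 mm wide (jig y), 44 mm high, 12 mm thick, lower edge 2 mm above the bed; thin pointers in the plane of its front face reach out over the rails.
- stop_face (a point): Middle of the front face of the sprung stop, 34 mm above the bench; moves with the stop.
- keeper: Keeper block, loose: pine, 70 (x) x 40 (y) x 36 mm high, a thin steel strike plate with a dark slot on its top; about 70 g. Origin at the centre of its underside, x along its length, z up. Either 40 mm wide end may go to the stop. It starts flat on the bench.
- scribe: Tile scribe, loose: knurled steel handle 96 mm long, 11 mm across (does not roll), with a thin 5 mm point at its +x end, 128 mm long over all; about 60 g. Origin on the underside, x along its length; the handle runs from x = -58 to +38 mm, the point to +70 mm. It starts lying across the jig bed near the open end.
- spacer: Cross spacer, loose: grey plastic plus shape, two arms 40 mm long, 10 mm wide and 12 mm thick, along its x and y; 12 g. Origin at the centre of its underside. It starts flat on the jig bed, in front of the stop.
- tray: Pine tray, fixed to the bench for the run: open box 130 (x) x 200 (y) x 45 mm high, walls and floor 9 mm, a small chrome cam lock on its -x face. Origin at the centre of its underside. The scribe goes in here.
- tin: Zinc tin, fixed to the bench for the run: round, open at the top, 120 mm outside diameter, 46 mm high, wall 3 mm, a layer of cross spacers on its floor (their top 10 mm above the origin). Origin at the centre of its underside. The loose spacer goes in here.
- trowel: Notched trowel, leave alone: steel blade 85 (x) x 180 (y) mm lying flat, wooden handle above it along y, top 53 mm high. Origin under the blade's centre.
- lifter: Suction-cup tile lifter, leave alone: rubber cup 116 mm across, chrome handle bar 120 mm long, 71 mm high, at the right side of the bench. Origin under its centre.
- tape: Tape measure, leave alone: black case 66 x 34 x 62 mm high, at the right side. Origin under its centre.
- mallet: Rubber mallet, leave alone: lying on its side, handle 250 mm along x, head 64 mm across and 90 mm long at the +x end; at the left side of the bench. Origin under the handle.
- square: Try square, leave alone: steel blade 150 x 28 mm and wooden stock 14 mm high, lying flat at the left, towards the robot. Origin under the blade.

How it is judged:
By the outcome, as a careful person would: the job done as asked, in the order asked, and still so for the second after the job is handed in, while the arm keeps its last pose, push and grip.
It also fails if it takes over 72 s, if anything falls off the work surface, if the arm or the gripper's body presses on something with over 40 N, if the wrist force passes 120 N, or if a joint passes its speed limit or range.

## Robot

A 6-joint arm with a two-finger parallel gripper is mounted at the origin on the work surface. World frame = base frame: x ahead of the robot, y to its left, z up, the work surface at z = 0. Lengths are in mm, angles in degrees, forces in N, time in s.
With the tool pointing down it reaches from about 350 to 775 mm from the base axis. Payload 7.3 kg.
Tool frame: the origin (TCP) lies at the very end of the fingers, on their centre line; the grasp point (between the pads) lies 19 mm behind it; z points along the fingers, y is the line along which they close (so a half turn about z gives the same grasp; the last joint's range is limited). The gripper opens to 92 mm and grips with 3 to 60 N. Pads are 19 mm wide; open, the fingers measure 130 mm over their backs; the gripper's body (75 mm by 190 mm) begins 47 mm behind the grasp point.
Start: joints at [-74.828, 19.595, 87.324, -0, 73.075, -8.365], TCP at [209.679, -481.331, 226.741] pointing down, gripper open.
Joint ranges: [-145.02, 145.02], [-44.19, 115.74], [2.07, 154.8], [-57.11, 237.11], [16.16, 152.29], [-177.93, 177.93]. Speed limits (degrees/s): [147.25, 147.25, 180, 180, 180, 180].

## Interface

Orientations are given as a 3x3 rotation matrix whose columns are the frame's x, y, z axes.
In Python, from bench import sense, grab_frame, job_done gives the robot as it stands.
- The arm moves only by the tool apply_moves, never from a script. Its argument "moves" is a list that holds one entry, the list of rows, each a list of 5 numbers: the shift along the tool's x, y, z in mm, then the turn about the tool's z in rad, then the closure, from 0 (fully open) to 1 (shut). A call has 1 to 10 rows; each row is the pose to reach, as a shift and turn from the pose commanded when the call began, along the tool's axes at that moment; what a row does not reach only later rows make up. A row lasts 1/8 s, in which the tool goes at most 62.5 mm and 10.7 degrees, less where a joint would pass 70% of its speed; a pose out of reach is approached as far as the arm can. A call with a gripper value outside its range is refused whole. The fingers move at their own pace and stop on an object; the grip force is fixed at half the most. Time passes only in rows, so rows that repeat a pose let the fingers close. It gives the time, the measured TCP pose, the force, the opening and the grip force at its end, in the units of the state.
- sense(): the state, without advancing time (a new reading comes with each control period).
- grab_frame(name): name is "scene" or "top" or "wrist"; returns a dict with "image" (480x640x3 uint8, blue, green, red), "fx", "fy", "cx", "cy" (pixels), "R" (3x3) and "t" (3): a world point X has camera coordinates R X + t; the wrist camera has in their place "T_tool_cam" (4x4, takes a point from camera to tool coordinates, whose origin is the TCP and whose axes are the flange's). Camera axes: x right, y down, z forward; pixel columns grow to the right and rows downward; lengths in mm; the calibration is good to about 2 mm. The wrist camera is an equidistant fisheye: a pixel r from the principal point sees the ray r / f radians off the axis. A picture is of the moment at which its call begins: read the wrist's pose just before it. There is no depth.
- job_done(): hands the job in; it is judged then, once.
The state is a dict: "time": time; "joint_positions": joint angles; "joint_velocities": joint speeds; "effort": joint torques, N m; "tool_pos": TCP position; "eef_rot": TCP orientation; "wrist_force": force on the tool from outside, world axes, zero at the start; "moment": the same for the moment, N m; "opening": opening from 0.0 (shut) to 1.0 (fully open); "finger_force": force on a finger pad.
Only numpy, scipy, OpenCV 4.12 (cv2) and the standard library are available. Lean on these libraries where they do the work, as an engineer would, in place of code of your own. Each camera call takes 0.05 s, during which the arm holds its last target. There are 200 camera calls.

## Working session

There is one attempt and no reset: what is moved stays moved. The work goes in short steps, Python scripts to look and compute and a tool call to move; the robot and the scene stay as the last step left them, time stands still between calls to the robot, and variables do not carry over. Pictures are saved under pics/ and viewed, at most 10 in all, crops included, and the job is handed in when it is done.

Besides the shell and the picture viewer there is one more tool, called after "Call:" in YAML: its name, and indented under it one key for each argument. apply_moves: Moves the arm, as the interface text tells. Its arguments: {"type":"object","properties":{"moves":{"type":"array","items":{"type":"array","items":{"type":"array","items":{"type":"number"}}}}},"required":["moves"]}

```bash
mkdir -p pics
cat > h.py <<'E'
import numpy as np,cv2
from bench import sense,grab_frame
def ray(f,u,v,z):
    R=np.array(f["R"]);t=np.array(f["t"]).ravel()
    c=-R.T@t; d=R.T@np.array([(u-f["cx"])/f["fx"],(v-f["cy"])/f["fy"],1])
    return c+d*(z-c[2])/d[2]
def proj(f,X):
    p=np.array(f["R"])@np.array(X,float)+np.array(f["t"]).ravel()
    return f["fx"]*p[0]/p[2]+f["cx"],f["fy"]*p[1]/p[2]+f["cy"]
E
python3 - <<'E'
from h import *
import pickle
for n in("top","scene"):
    f=grab_frame(n);cv2.imwrite(f"pics/{n}0.png",f["image"]);pickle.dump(f,open(n+"0.pkl","wb"))
    R=np.array(f["R"]);print(n,f["fx"],f["fy"],f["cx"],f["cy"],(-R.T@np.array(f["t"]).ravel()).round(1),R.round(3).tolist())
s=sense();print(s)
E
```

```text
top 504.15449581240307 504.15449581240307 329.9961522998464 230.92560722516808 [ 186.7    7.8 1455.6] [[0.005, -1.0, 0.016], [-0.984, -0.008, -0.179], [0.179, -0.015, -0.984]]
scene 534.1673953097028 534.1673953097028 326.5676784144941 237.01021026897217 [1348.4  397.4  890. ] [[-0.399, 0.917, 0.009], [0.605, 0.271, -0.749], [-0.689, -0.293, -0.663]]
{'time': 0.1, 'joint_positions': array([-7.48270049e+01,  1.96301061e+01,  8.73717731e+01,  5.61579070e-04,
        7.30728776e+01, -8.36536582e+00]), 'joint_velocities': array([-0.00466099, -0.12693741, -0.11502188, -0.00442858,  0.00754551,
       -0.03571113]), 'effort': array([ 1.43071928e-03, -4.32004452e+01, -2.44694549e+01,  7.18608429e-02,
        5.26282412e-02, -4.81421068e-05]), 'tool_pos': array([ 209.59381874, -480.9624937 ,  226.13553223]), 'eef_rot': array([[ 9.16794072e-01,  3.99360137e-01, -3.32448839e-04],
       [ 3.99360226e-01, -9.16793225e-01,  1.26172386e-03],
       [ 1.99095368e-04, -1.28950780e-03, -9.99999149e-01]]), 'wrist_force': array([-0.56704841,  0.14687507,  0.03723872]), 'moment': array([ 0.01501033, -0.02499517, -0.0450556 ]), 'finger_force': 0.0, 'opening': 1.001570179066291}
```

View pics/top0.png

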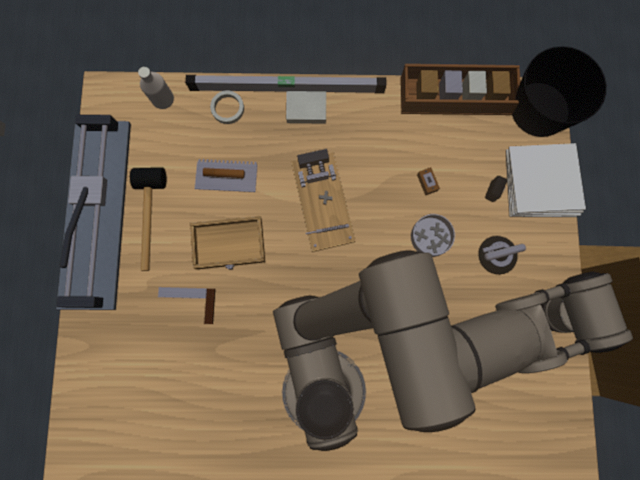

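View pics/scene0.png

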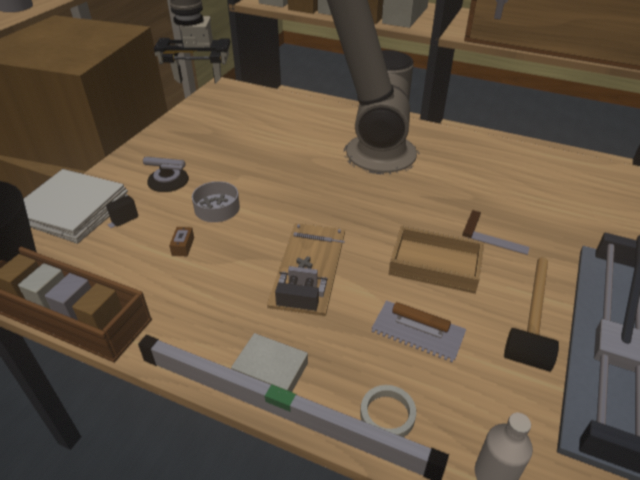

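The top view shows the jig with its open end near (330,243) and the stop near (318,175). The scribe is at about (327,229), the spacer at (325,198), the keeper at (428,180), the tin at (432,236) and the tray at (228,243). I'll enlarge a crop to read these more closely.

Run:
```python
import cv2,numpy as np
i=cv2.imread("pics/top0.png")
a=cv2.resize(i[145:255,287:359],None,fx=5.4,fy=5.4,interpolation=cv2.INTER_CUBIC)
b=cv2.resize(i[160:265,405:465],None,fx=5.4,fy=5.4,interpolation=cv2.INTER_CUBIC)
c=np.zeros((600,730,3),np.uint8);c[:a.shape[0],:a.shape[1]]=a;c[:b.shape[0],400:400+b.shape[1]]=b
cv2.imwrite("pics/crop0.png",c)
```

```text
(no output)
```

View pics/crop0.png

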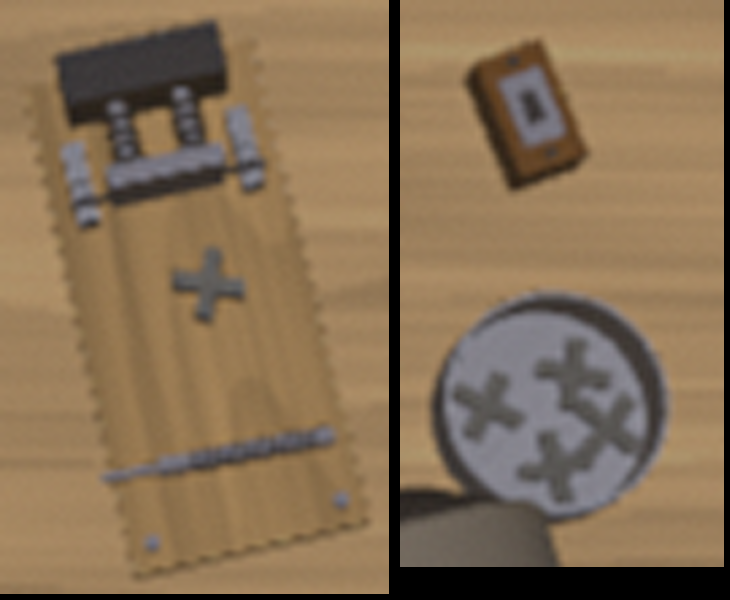

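The crop shows:
- **Jig:** near corners at (135,577) and (365,520), stop front top edge about (108,183)–(222,163).
- **Scribe:** tip at (105,478), handle end at (333,434).
- **Spacer:** centre (208,284).
- **Keeper:** strike plate centred at (532,108).
- **Tin:** rim centre (550,407).

```bash
cat > m1.py <<'E'
from h import *
import pickle
f=pickle.load(open("top0.pkl","rb"))
def a(x,y,z): return ray(f,x/5.4+287-.4,y/5.4+145-.4,z)
def b(x,y,z): return ray(f,(x-400)/5.4+405-.4,y/5.4+160-.4,z)
P=lambda n,p:print(n,p[:2].round(1))
A,B=a(135,570,12),a(365,518,12)
P("jigcorners L",A);P("R",B);d=A-B;print("width",np.hypot(*d[:2]))
C,D=a(110,190,50),a(222,170,50)
P("stop top front L",C);P("R",D);print(np.hypot(*(C-D)[:2]))
ax=(C+D)/2-(A+B)/2;print("axis deg",np.degrees(np.arctan2(ax[1],ax[0])),np.degrees(np.arctan2(-d[0],d[1])),"len(200)",np.hypot(*ax[:2]))
T,H=a(105,478,14),a(333,434,22)
P("scribe tip",T);P("hend",H);e=T-H;print(np.hypot(*e[:2]),np.degrees(np.arctan2(e[1],e[0])))
P("spacer",a(208,284,24))
K=[b(*q,36) for q in((470,80),(540,42),(587,155),(520,178))]
for k in K:P("K",k)
P("Kc",b(532,108,36));e=b(548,153,36)-b(513,62,36);print(np.degrees(np.arctan2(e[1],e[0])))
P("tin",b(550,407,46))
for q in((193,224),(262,218),(265,262),(195,268)):P("tray",ray(f,*q,45))
E
python3 m1.py
```

```text
jigcorners L [392.5  38.2]
R [421.6 -85. ]
width 126.65176735717019
stop top front L [591.9  53.1]
R [603.6  -6.7]
60.904071028933686
axis deg 13.737594528755261 13.283550669851726 len(200) 196.30246120166169
scribe tip [442.   54.9]
hend [465.5 -67.4]
124.47999969314439 100.8879691943736
spacer [5.472e+02 3.000e-01]
K [ 615.3 -270.1]
K [ 637.2 -308.9]
K [ 573.9 -332.4]
K [ 560.7 -295.7]
Kc [ 599.9 -303.4]
-161.0459332927854
tin [ 433.8 -305.8]
tray [460.3 374.8]
tray [479.3 179.9]
tray [353.3 167.9]
tray [335.1 362.6]
```

Call:
apply_moves:
  moves:
    - [[410,-324,26,-1.35,0.3],[410,-324,26,-1.35,0.3],[410,-324,26,-1.35,0.3],[410,-324,26,-1.35,0.3],[410,-324,26,-1.35,0.3],[410,-324,26,-1.35,0.3],[410,-324,26,-1.35,0.3],[410,-324,26,-1.35,0.3],[410,-324,26,-1.35,0.3],[410,-324,26,-1.35,0.3]]

```text
time: 1.35
tool_pos: [456.3, -19.1, 200.2]
eef_rot: [[-0.192, 0.981, -0.001], [0.981, 0.192, 0.0], [0.0, -0.001, -1.0]]
wrist_force: [-0.1, 0.1, -0.2]
opening: 0.699
finger_force: 0.0
```

```bash
cat >> h.py <<'E'
def wray(f,s,u,v,z):
    x,y=(u-f["cx"])/f["fx"],(v-f["cy"])/f["fy"];r=np.hypot(x,y)
    d=np.array([x/r*np.sin(r),y/r*np.sin(r),np.cos(r)]) if r>1e-9 else np.array([0,0,1.])
    T=np.array(f["T_tool_cam"]);R=np.array(s["eef_rot"]);c=R@T[:3,3]+s["tool_pos"];d=R@T[:3,:3]@d
    return c+d*(z-c[2])/d[2]
def yaw(s): R=np.array(s["eef_rot"]);return np.degrees(np.arctan2(R[1,0],R[0,0]))
E
python3 - <<'E'
from h import *
import pickle
s=sense();f=grab_frame("wrist");pickle.dump((s,f),open("w1.pkl","wb"));cv2.imwrite("pics/w1.png",f["image"])
t=grab_frame("top");pickle.dump(t,open("t1.pkl","wb"));cv2.imwrite("pics/t1.png",t["image"])
print(s["time"],s["tool_pos"],yaw(s),f["fx"],f["cx"],f["cy"],np.array(f["T_tool_cam"]).round(2).tolist())
E
```

```text
1.35 [456.28037654 -19.13384558 200.20568593] 101.07506240972963 371.64829954431775 307.58262270333137 236.713545121888 [[-0.0, -0.96, -0.27, 72.94], [1.0, -0.0, -0.0, -0.13], [0.0, -0.27, 0.96, -157.71], [0.0, 0.0, 0.0, 1.0]]
```

View pics/w1.png

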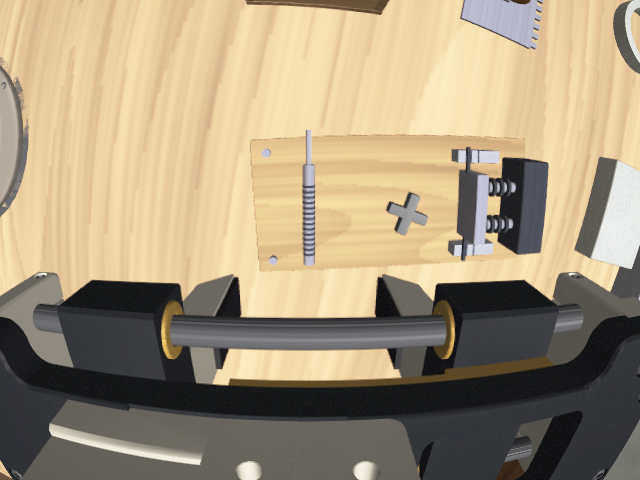

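The wrist view shows the scribe from (308,130) to (308,264), the spacer centred at (407,213), bed corners at (251,140), (261,271) and (524,138), and the stop's front lower edge at about (459,170)–(459,246).

Run:
```python
from h import *
import pickle
s,f=pickle.load(open("w1.pkl","rb"))
w=lambda u,v,z:wray(f,s,u,v,z)[:2]
def P(n,p,q): d=p-q;print(n,p.round(1),q.round(1),np.hypot(*d).round(1),np.degrees(np.arctan2(d[1],d[0])).round(1))
P("scribe",w(308,130,15),w(308.5,264,18))
P("scribe handle",w(308,165,20),w(308.5,264,20))
P("jig near end",w(251,140,12),w(261,271,12))
P("jig left side",w(524,138,12),w(251,140,12))
P("stop bottom",w(459,170,14),w(459.5,246,14))
P("spacer arm1",w(417,194,24),w(397.5,234,24))
P("spacer arm2",w(428,218,24),w(387,209,24))
print(w(407,213.5,24))
# keeper by mask in top image, top view after arm moved
t=pickle.load(open("t1.pkl","rb"))["image"]
print(t[175:186:3,416:442:4].tolist())
c=cv2.resize(t[135:275,180:470],None,fx=2.75,fy=2.75,interpolation=cv2.INTER_CUBIC);cv2.imwrite("pics/c1.png",c)
```

```text
scribe [441.7  55.6] [466.7 -69.7] 127.8 101.3
scribe handle [447.8  24.2] [466.6 -69. ] 95.1 101.4
jig near end [391.5  37. ] [421.9 -88.5] 129.1 103.6
jig left side [660.2 102.7] [391.5  37. ] 276.6 13.7
stop bottom [593.   51.1] [615.8 -23.7] 78.1 107.0
spacer arm1 [552.6  19.3] [543.6 -22. ] 42.3 77.7
spacer arm2 [569.5  -0.8] [527.6  -0.6] 41.9 -0.3
[547.68018183  -0.83316781]
[[[77, 106, 131], [32, 54, 80], [118, 110, 115], [126, 116, 119], [72, 82, 102], [90, 125, 154], [89, 125, 152]], [[97, 135, 164], [23, 39, 51], [80, 88, 104], [55, 55, 60], [120, 113, 118], [83, 116, 143], [97, 132, 163]], [[97, 133, 163], [29, 42, 58], [36, 64, 96], [86, 81, 84], [111, 103, 106], [43, 72, 104], [95, 133, 163]], [[96, 132, 162], [78, 108, 136], [31, 55, 81], [125, 115, 116], [128, 117, 120], [38, 63, 91], [100, 137, 168]]]
```

Call:
apply_moves:
  moves:
    - [[-3,0,62,0,0.5],[-3,0,124,0,0.5],[-3,0,172,0.0,0.5],[-3,0,186,0,0.5],[-3,0,186,0,0.5],[-3,0,186,0,1],[-3,0,186,0,1],[-3,0,186,0,1],[-3,0,186,0,1],[-3,0,186,0,1]]

```text
time: 2.7
tool_pos: [457.0, -23.5, 15.1]
eef_rot: [[-0.189, 0.982, 0.001], [0.982, 0.189, -0.0], [-0.0, 0.001, -1.0]]
wrist_force: [-0.4, 0.2, 3.9]
opening: 0.119
finger_force: 30.0
```

Call:
apply_moves:
  moves:
    - [[0,0,-50,0,1],[0,0,-90,0,1],[60,1,-90,0,1],[120,2,-90,0,1],[180,3,-90,0,1],[240,3,-90,0,1],[283,3,-90,0,1],[283,3,-90,0,1],[283,3,-60,0,1],[283,3,-60,0,1]]

```text
time: 3.95
tool_pos: [404.9, 253.6, 73.1]
eef_rot: [[-0.188, 0.982, -0.004], [0.982, 0.188, -0.002], [-0.001, -0.005, -1.0]]
wrist_force: [-0.6, -0.3, -0.6]
opening: 0.114
finger_force: 30.0
```

Run:
```python
from h import *
import pickle
s=sense();f=grab_frame("wrist");pickle.dump((s,f),open("w2.pkl","wb"));cv2.imwrite("pics/w2.png",f["image"])
t=grab_frame("top");pickle.dump(t,open("t2.pkl","wb"))
# spacer: grey mask in w1
s,f=pickle.load(open("w1.pkl","rb"));g=cv2.cvtColor(f["image"],cv2.COLOR_BGR2HSV)
m=((g[...,1]<60)&(g[...,2]<170)).astype(np.uint8);r=np.zeros_like(m);r[185:243,380:435]=m[185:243,380:435]
c=max(cv2.findContours(r,0,2)[0],key=cv2.contourArea)
p=np.array([wray(f,s,*q[0],22)[:2] for q in c]);print(len(p),cv2.minAreaRect(p.astype(np.float32)))
d=p-p.mean(0);rr=np.hypot(*d.T);an=np.degrees(np.arctan2(d[:,1],d[:,0]));k=rr>15
print("arm angle mod 90",np.degrees(np.angle(np.sum(rr[k]**4*np.exp(4j*np.radians(an[k])))))/4)
```

```text
103 ((548.2576293945312, -0.7258796691894531), (33.765018463134766, 35.10045623779297), 38.20791244506836)
arm angle mod 90 -7.339856000291318
```

View pics/w2.png

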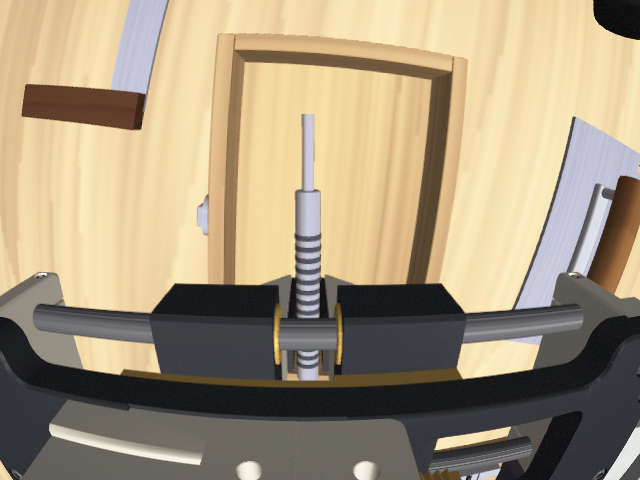

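The wrist view shows the scribe held along the tray between its walls (tip at (307,115)), well inside. I'll lower it and release.

Call:
apply_moves:
  moves:
    - [[0,0,40,0,1],[0,0,58,0,1],[0,0,59,0,1],[0,0,59,0,1],[0,0,59,0,0.7],[0,0,59,0,0.6],[0,0,59,0,0.6],[0,0,20,0,0.6],[0,0,-40,0,0.6],[0,0,-100,0,0.6]]

```text
time: 5.3
tool_pos: [405.9, 254.8, 176.4]
eef_rot: [[-0.189, 0.982, -0.001], [0.982, 0.189, -0.0], [-0.0, -0.001, -1.0]]
wrist_force: [1.1, -0.2, -0.1]
opening: 0.401
finger_force: 0.0
```

Call:
apply_moves:
  moves:
    - [[-278,91,30,1.88,0.3],[-278,91,30,1.88,0.3],[-278,91,30,1.88,0.3],[-278,91,30,1.88,0.3],[-278,91,30,1.88,0.3],[-278,91,30,1.88,0.3],[-278,91,30,1.88,0.3],[-278,91,30,1.88,0.3],[-278,91,30,1.88,0.3],[-278,91,30,1.88,0.3]]

```text
time: 6.55
tool_pos: [548.0, -0.8, 144.7]
eef_rot: [[0.993, -0.12, -0.0], [-0.12, -0.993, -0.0], [-0.0, 0.0, -1.0]]
wrist_force: [0.2, 0.5, 0.1]
opening: 0.695
finger_force: 0.0
```

Run:
```python
from h import *
import pickle
s=sense();f=grab_frame("wrist");pickle.dump((s,f),open("w3.pkl","wb"));cv2.imwrite("pics/w3.png",f["image"])
t=grab_frame("top");pickle.dump(t,open("t3.pkl","wb"));cv2.imwrite("pics/t3.png",t["image"])
print(s["tool_pos"],yaw(s),s["joint_positions"])
```

```text
[547.97782346  -0.80780516 144.70384287] -6.897254611401415 [-8.09711023e+00  2.64309502e+01  9.05033464e+01 -3.30596564e-03
  6.30748865e+01  8.88016414e+01]
```

View pics/w3.png

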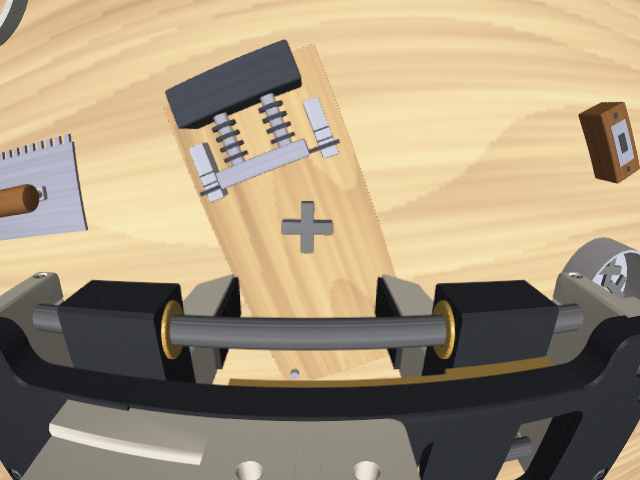

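The wrist view shows the spacer centred at (307,227) with its arms aligned to the tool. The stop's top front edge runs (219,188)–(310,157), and the keeper is visible near (610,142).

Run:
```python
from h import *
import pickle
s,f=pickle.load(open("w3.pkl","rb"))
w=lambda u,v,z:wray(f,s,u,v,z)[:2]
print(w(307,227,24))
p,q=w(219,188,58),w(310,156.5,58);d=p-q;print("stop",p,q,(p+q)/2,np.hypot(*d),np.degrees(np.arctan2(d[1],d[0]))-90)
p,q=w(207,200,30),w(340,146,30);d=p-q;print("pointers",p,q,(p+q)/2,np.degrees(np.arctan2(d[1],d[0]))-90)
# tin contour from top t3
t=pickle.load(open("t3.pkl","rb"));c=cv2.resize(t["image"][140:270,400:480],None,fx=4,fy=4,interpolation=cv2.INTER_CUBIC)
c2=cv2.resize(t["image"][200:285,180:275],None,fx=4,fy=4,interpolation=cv2.INTER_CUBIC)
o=np.zeros((520,720,3),np.uint8);o[:,:320]=c;o[:340,330:710]=c2;cv2.imwrite("pics/c3.png",o)
```

```text
[550.38608034  -1.6555344 ]
stop [593.3719878   52.94300893] [606.14505076 -10.45477751] [599.75851928  21.24411571] 64.671713002802 11.391164952159542
pointers [582.39043146  71.19587238] [609.5915044 -33.0644733] [595.99096793  19.06569954] 14.62227447363189
```

View pics/c3.png

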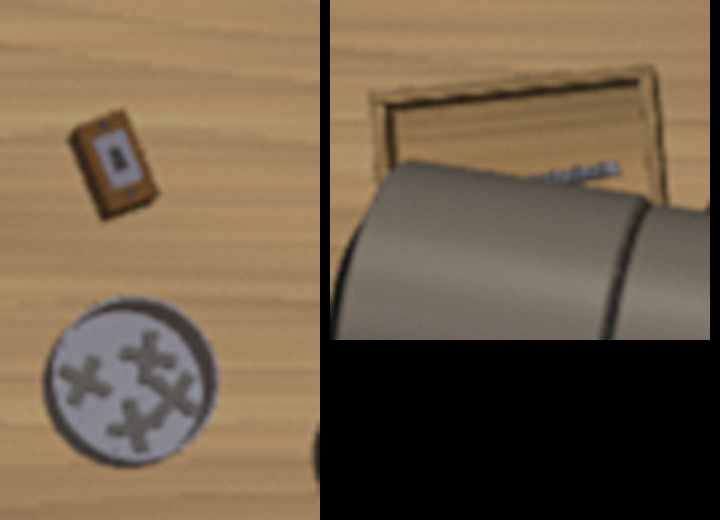

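Call:
apply_moves:
  moves:
    - [[0,0,60,0,0.3],[0,0,115,0,0.3],[0,0,129,0,0.3],[0,0,129,0,0.3],[0,0,129,0,1],[0,0,129,0,1],[0,0,129,0,1],[0,0,129,0,1]]

```text
time: 7.65
tool_pos: [548.8, -1.0, 16.8]
eef_rot: [[0.993, -0.114, 0.002], [-0.114, -0.994, -0.0], [0.002, 0.0, -1.0]]
wrist_force: [-0.1, -0.1, 7.1]
opening: 0.426
finger_force: 30.0
```

The crop shows the tin rim centred at (131,381), the keeper plate centred at (118,160), and the scribe inside the tray.

Run:
```python
from h import *
import pickle
t=pickle.load(open("t3.pkl","rb"));q=lambda x,y,z:ray(t,400+x/4-.4,140+y/4-.4,z)[:2]
T=q(131,381,46);print("tin",T)
K=q(118.5,159.5,37);print("K",K)
s,f=pickle.load(open("w3.pkl","rb"));w=lambda u,v,z:wray(f,s,u,v,z)[:2]
pl=[w(*a,37) for a in((611,122),(629,120),(638,152),(622,165))];print(np.round(pl,1))
R=np.array(sense()["eef_rot"]);p=sense()["tool_pos"]
print("to tin tool axes",R.T@np.array([*(T-p[:2]),0]))
```

```text
tin [ 434.09810617 -305.68831437]
K [ 599.99898002 -303.71842175]
[[ 620.4 -287.5]
 [ 623.1 -315.4]
 [ 592.4 -329.6]
 [ 580.2 -303.4]]
to tin tool axes [-7.92503658e+01  3.15788607e+02 -1.00763544e-01]
```

Call:
apply_moves:
  moves:
    - [[0,0,-50,0,1],[0,0,-90,0,1],[-15,60,-90,0,1],[-30,120,-90,0,1],[-45,180,-90,0,1],[-60,240,-90,0,1],[-79,300,-90,0,1],[-79,316,-90,0,1],[-79,316,-90,0,1],[-79,316,-55,0,1]]

```text
time: 8.9
tool_pos: [435.7, -305.7, 72.4]
eef_rot: [[0.994, -0.113, 0.004], [-0.113, -0.994, -0.003], [0.005, 0.003, -1.0]]
wrist_force: [-0.6, 0.3, -0.2]
opening: 0.426
finger_force: 30.0
```

Call:
apply_moves:
  moves:
    - [[0,0,30,0,1],[0,0,48,0,1],[0,0,48,0,1],[0,0,48,0,0.5],[0,0,48,0,0.42],[0,0,48,0,0.42],[0,0,0,0,0.42],[0,0,-60,0,0.42],[0,0,-100,0,0.3],[0,0,-100,0,0.3]]

```text
time: 10.15
tool_pos: [435.0, -307.2, 174.5]
eef_rot: [[0.993, -0.114, 0.006], [-0.114, -0.993, -0.006], [0.006, 0.005, -1.0]]
wrist_force: [-0.5, -0.0, -0.6]
opening: 0.693
finger_force: 0.0
```

Run:
```python
from h import *
import pickle
s=sense();f=grab_frame("wrist");pickle.dump((s,f),open("w4.pkl","wb"));cv2.imwrite("pics/w4.png",f["image"])
print(s["tool_pos"],yaw(s),s["joint_positions"])
```

```text
[ 435.00960401 -307.16399036  174.54801747] -6.552498262088216 [-4.34745053e+01  2.28444738e+01  9.11378699e+01 -5.00980908e-04
  6.55556556e+01  5.30790935e+01]
```

View pics/w4.png

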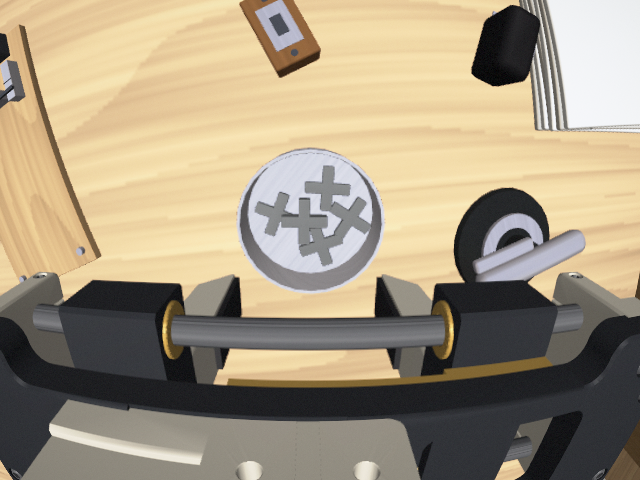

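The wrist view shows five spacers in the tin (four before), so the loose one is in. The keeper is at about (280,35). I'll go above it and measure it by mask.

Call:
apply_moves:
  moves:
    - [[60,-8,0,-0.2,0.1],[120,-16,0,-0.4,0.1],[163,-22,0,-0.49,0.1],[163,-22,0,-0.49,0.1],[163,-22,0,-0.49,0.1],[163,-22,0,-0.49,0.1]]

```text
time: 10.95
tool_pos: [596.8, -302.7, 170.5]
eef_rot: [[0.931, 0.365, -0.001], [0.365, -0.931, 0.0], [-0.001, -0.001, -1.0]]
wrist_force: [-0.4, 0.0, 0.3]
opening: 0.897
finger_force: 0.0
```

```bash
cat > k.py <<'E'
from h import *
import pickle,sys
s=sense();f=grab_frame("wrist");n=sys.argv[1];pickle.dump((s,f),open(n+".pkl","wb"));cv2.imwrite(f"pics/{n}.png",f["image"])
print(s["time"],s["tool_pos"],yaw(s))
g=cv2.cvtColor(f["image"],cv2.COLOR_BGR2HSV)
# steel strike plate: low-saturation, filled, near the expected place
m=((g[...,1]<70)).astype(np.uint8);m[262:]=0
for c in cv2.findContours(m,0,2)[0]:
    if cv2.contourArea(c)<150:continue
    z=float(sys.argv[2]);p=np.array([wray(f,s,*q[0],z)[:2] for q in c],np.float32)
    r=cv2.minAreaRect(p);b=cv2.boxPoints(r)
    e=max((b[1]-b[0],b[2]-b[1]),key=lambda v:np.hypot(*v))
    if max(r[1])<70: print(np.round(r[0],1),np.round(r[1],1),"long axis",np.round(np.degrees(np.arctan2(e[1],e[0])),1),"px",c.reshape(-1,2).mean(0).round())
E
python3 k.py w5 37
```

```text
10.95 [ 596.8169024  -302.74293094  170.47259565] 21.437711661193052
[ 601.8 -304.9] [40.7 24.5] long axis 20.6 px [317. 219.]
[ 796.5 -576.3] [39.2 63.3] long axis -47.0 px [626. 150.]
```

Call:
apply_moves:
  moves:
    - [[4,4,60,0.014,0.1],[4,4,120,0.014,0.1],[4,4,155,0.014,0.1],[4,4,165,0.014,0.1],[4,4,165,0.014,0.1],[4,4,165,0.014,1],[4,4,165,0.014,1],[4,4,165,0.014,1],[4,4,165,0.014,1],[4,4,165,0.014,1]]

```text
time: 12.25
tool_pos: [603.3, -304.8, 5.9]
eef_rot: [[0.935, 0.354, 0.0], [0.354, -0.935, -0.0], [0.0, 0.0, -1.0]]
wrist_force: [-0.1, 0.6, 1.2]
opening: 0.432
finger_force: 30.0
```

```bash
python3 k.py w6 37
python3 - <<'E'
from h import *
s=sense();print(s["tool_pos"],s["joint_positions"].round(1),s["opening"])
E
```

```text
12.25 [ 603.28193994 -304.7646647     5.85072197] 20.730022471920517
[ 603.2849457  -304.75480009    5.86281487] [-33.3  47.6  74.3  -0.   58.1  36. ] 0.4378807585776165
```

Call:
apply_moves:
  moves:
    - [[0,0,-50,0,1],[0,0,-90,0,1],[10,-60,-90,0.06,1],[22,-120,-90,0.124,1],[36,-180,-90,0.124,1],[50,-240,-90,0.124,1],[65,-300,-90,0.124,1],[65,-312,-90,0.124,1],[65,-312,-90,0.124,1],[65,-312,-90,0.124,1]]

```text
time: 13.55
tool_pos: [554.1, 8.6, 95.7]
eef_rot: [[0.972, 0.234, 0.0], [0.234, -0.972, -0.001], [0.0, 0.001, -1.0]]
wrist_force: [-0.2, -0.3, -0.4]
opening: 0.431
finger_force: 30.0
```

```bash
python3 k.py w7 127
```

```text
13.55 [554.05630835   8.60104279  95.69169491] 13.54463056804025
[594.6 -26.1] [ 6.2 18.7] long axis -77.3 px [417. 256.]
[599.6 -25.8] [ 4.1 21.2] long axis -85.3 px [426. 241.]
[589.4 124.3] [63.1  4. ] long axis 89.3 px [ 57. 183.]
[622.1  73.3] [26.3  3. ] long axis 89.2 px [173. 117.]
[657.3 -42.9] [ 4.2 57.9] long axis -89.9 px [500. 102.]
[632.8  27.9] [53.1 63.4] long axis -76.5 px [305. 131.]
[668.1  27.1] [ 3.2 24.5] long axis -86.8 px [327.  15.]
```

View pics/w7.png

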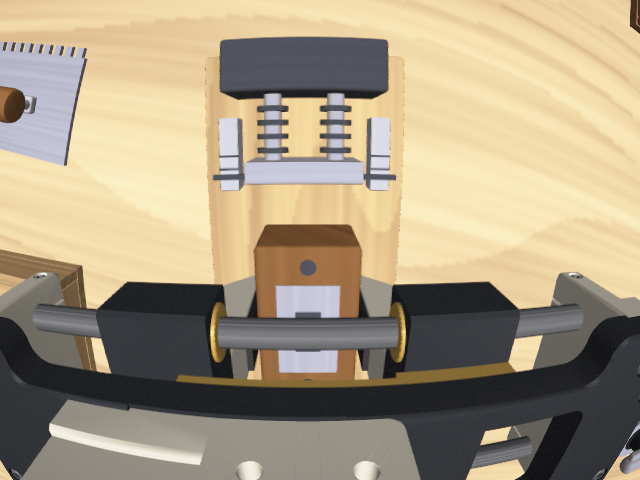

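The wrist view shows the block held square (front top edge at row 247, columns 256–360). The stop's front top edge is at row 184, columns 245–363, and the pointers are at row 177, columns 214–395.

Run:
```python
from h import *
import pickle
s,f=pickle.load(open("w7.pkl","rb"));w=lambda u,v,z:wray(f,s,u,v,z)
R=np.array(s["eef_rot"]);L=lambda u,v,z:(R.T@(w(u,v,z)-s["tool_pos"]))[:2].round(1)
print("stop",L(245,184,58),L(363,184,58));print("pointer tips",L(214,177.5,33),L(395,177.5,33))
print("block front",L(256.5,247,126),L(360,246,126))
print("housing",L(221,95,57),L(387,95,57),"bed edges",L(207,60,12),L(404,60,12),L(216,280,12),L(398,280,12))
g=f["image"][:,[225,230,235,373,378,383]].mean(axis=2)[115:192].astype(int)
for i,r in enumerate(g):print(115+i,r) if i%1==0 and r.min()<190 else 0
```

```text
stop [ 47.3 -32.4] [47.2 30.5]
pointer tips [ 48.3 -55.8] [48.1 53.9]
block front [ 33.5 -17.5] [33.9 19.9]
housing [ 95.5 -44.7] [95.2 42.8] bed edges [125.  -64.7] [124.7  63.9] [-27.3 -64.7] [-27.4  65.8]
115 [185 192 195 207 199 198]
116 [183 194 196 208 198 200]
117 [185 198 203 222 212 209]
155 [168 149 124  87 114 138]
156 [ 88  88  85 121 116 111]
157 [160 177 192 215 202 191]
168 [161 152 149 136 144 153]
169 [ 95 115 123 133 126 120]
170 [136 173 183 197 186 180]
174 [156 141 124 104 122 138]
175 [92 90 91 89 90 94]
176 [88 87 91 87 87 87]
177 [86 89 88 87 89 88]
178 [87 86 89 87 88 87]
179 [106 120 130 145 137 126]
190 [165 169 175 156 149 164]
191 [179 190 197 210 197 197]
```

Call:
apply_moves:
  moves:
    - [[0,-1.5,40,0,1],[0,-1.5,68,0,1],[0,-1.5,76,0,1],[0,-1.5,78,0,1],[0,-1.5,78,0,1],[4,-1.5,78,0,1],[8,-1.5,78,0,1],[8,-1.5,78,0,1],[8,-1.5,78,0,1]]

```text
time: 14.72
tool_pos: [561.1, 13.5, 17.8]
eef_rot: [[0.972, 0.236, 0.0], [0.236, -0.972, -0.0], [0.0, 0.0, -1.0]]
wrist_force: [-0.0, 0.3, 1.2]
opening: 0.434
finger_force: 30.0
```

```bash
cat > v.py <<'E'
from h import *
import pickle,sys
s=sense();f=grab_frame("wrist");n=sys.argv[1];pickle.dump((s,f),open(n+".pkl","wb"));cv2.imwrite(f"pics/{n}.png",f["image"])
R=np.array(s["eef_rot"]);print(s["time"],s["tool_pos"].round(2),yaw(s).round(2),"F tool",(R.T@s["wrist_force"]).round(2),"jig x,y",np.round([[.972,.236],[-.236,.972]]@(s["tool_pos"][:2]-[542.8,7.3]),2))
i=f["image"]
c=i[20:265,190:425];cv2.imwrite(f"pics/{n}c.png",cv2.resize(c,None,fx=2.4,fy=2.4,interpolation=cv2.INTER_CUBIC))
E
python3 v.py v1
```

```text
14.725 [561.15  13.46  17.8 ] 13.63 F tool [ 0.07 -0.31 -1.15] jig x,y [19.29  1.66]
```

View pics/v1c.png

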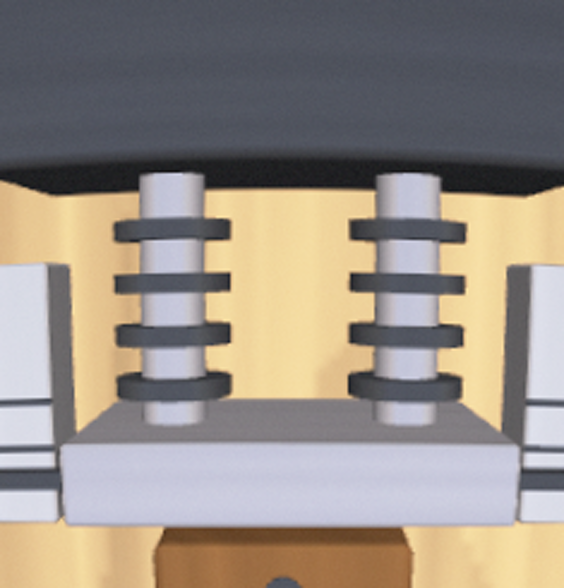

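The crop shows the block (columns 156–412) square to the stop (64–517), about 1 mm off centre. The pointers (row 480) are still short of the marks (rows 449 and 403). I'll correct sideways and push gently.

Call:
apply_moves:
  moves:
    - [[0,1,0,0,1],[2,1,0,0,1],[4,1,0,0,1],[6,1,0,0,1],[8,1,0,0,1],[10,1,0,0,1],[12,1,0,0,1],[12,1,0,0,1],[12,1,0,0,1]]

```text
time: 15.9
tool_pos: [572.1, 15.0, 17.8]
eef_rot: [[0.972, 0.236, -0.002], [0.236, -0.972, -0.0], [-0.002, -0.0, -1.0]]
wrist_force: [-5.4, -1.9, 5.0]
opening: 0.432
finger_force: 30.0
```

```bash
cat >> v.py <<'E'
g=i.astype(float).mean(axis=2)
for cols in ((192,200),(414,422)):
    p=g[60:262,cols[0]:cols[1]].mean(1);print(cols,[(60+k,int(p[k])) for k in range(1,len(p)-1) if p[k]<175 and p[k]<=p[k-1] and p[k]<=p[k+1] and k>70])
E
python3 v.py v2
```

```text
15.9 [572.09  15.05  17.75] 13.63 F tool [-5.74  0.59 -4.96] jig x,y [30.3   0.62]
(192, 200) [(156, 137), (214, 87), (229, 54), (232, 87), (236, 87)]
(414, 422) [(156, 136), (214, 88), (229, 54), (236, 87)]
```

Call:
apply_moves:
  moves:
    - [[2,0,0,0,1],[4,0,0,0,1],[4.8,0,0,0,1],[4.8,0,0,0,1],[4.8,0,0,0,1],[4.8,0,0,0,1]]

```text
time: 16.7
tool_pos: [575.4, 15.9, 17.7]
eef_rot: [[0.972, 0.236, -0.005], [0.236, -0.972, -0.001], [-0.005, -0.001, -1.0]]
wrist_force: [-12.2, -3.6, 9.0]
opening: 0.433
finger_force: 30.0
```

```bash
python3 v.py v3
python3 - <<'E'
from h import *
import pickle
for n in("v1","v2","v3"):
    s,f=pickle.load(open(n+".pkl","rb"));g=f["image"].astype(float).mean(axis=2)
    print(n,g[180:262,192:200].mean(1).astype(int).tolist())
E
```

```text
16.7 [575.37  15.86  17.74] 13.63 F tool [-12.71   0.6   -8.9 ] jig x,y [33.68  0.63]
(192, 200) [(133, 53), (164, 138), (222, 87), (229, 55), (235, 87), (240, 83)]
(414, 422) [(134, 47), (165, 140), (222, 84), (229, 69), (234, 88), (236, 87), (241, 88)]
v1 [222, 222, 222, 222, 222, 222, 150, 83, 104, 167, 222, 222, 222, 223, 223, 222, 223, 222, 222, 222, 222, 222, 222, 223, 223, 174, 103, 86, 135, 223, 223, 223, 223, 223, 188, 115, 62, 80, 87, 87, 88, 87, 87, 105, 166, 224, 223, 223, 223, 223, 224, 223, 223, 223, 224, 223, 216, 176, 176, 184, 183, 183, 183, 184, 184, 183, 183, 183, 183, 183, 183, 183, 184, 184, 183, 183, 183, 183, 183, 183, 183, 182]
v2 [222, 221, 222, 221, 222, 222, 222, 222, 222, 222, 222, 222, 222, 222, 222, 222, 222, 223, 222, 222, 222, 222, 222, 222, 222, 222, 223, 222, 223, 222, 223, 222, 201, 137, 87, 142, 202, 223, 223, 223, 222, 223, 223, 223, 223, 223, 220, 185, 91, 54, 76, 88, 87, 88, 87, 87, 87, 174, 213, 223, 223, 223, 223, 223, 223, 223, 223, 224, 224, 224, 223, 223, 223, 224, 223, 223, 223, 223, 224, 224, 223, 204]
v3 [222, 222, 221, 222, 222, 222, 222, 222, 222, 222, 222, 222, 222, 222, 222, 222, 222, 223, 222, 222, 223, 223, 223, 222, 223, 223, 223, 223, 222, 222, 222, 223, 222, 222, 223, 222, 222, 222, 223, 222, 192, 128, 87, 125, 183, 223, 223, 223, 108, 55, 70, 83, 87, 88, 88, 87, 88, 143, 205, 173, 83, 97, 143, 223, 223, 224, 223, 223, 224, 224, 223, 223, 224, 223, 224, 224, 223, 224, 224, 224, 223, 224]
```

Call:
apply_moves:
  moves:
    - [[0.5,0,0,0,1],[0.5,0,0,0,1],[0.5,0,0,0,1],[0.5,0,0,0,1],[0.5,0,0,0,1],[0.5,0,0,0,1],[0.5,0,0,0,1],[0.5,0,0,0,1],[0.5,0,0,0,1],[0.5,0,0,0,1]]

```text
time: 18.0
tool_pos: [575.6, 15.9, 17.7]
eef_rot: [[0.972, 0.236, -0.005], [0.236, -0.972, -0.001], [-0.005, -0.001, -1.0]]
wrist_force: [-11.0, -4.4, 9.8]
opening: 0.435
finger_force: 30.0
```

```bash
python3 v.py v4
python3 - <<'E'
from h import *
import pickle
s,f=pickle.load(open("v4.pkl","rb"));g=f["image"].astype(float).mean(axis=2)
print(g[215:250,192:200].mean(1).astype(int).tolist(),g[215:250,414:422].mean(1).astype(int).tolist())
# whole block/stop edges: block front columns, stop columns
h=cv2.cvtColor(f["image"],cv2.COLOR_BGR2HSV)
for r in (225,235,245,255):
    k=np.where((h[r,:,1]<60)&(h[r,:,2]>150))[0];k=k[(k>212)&(k<402)];print(r,k.min() if len(k) else 0,k.max() if len(k) else 0)
k=np.where((h[256,:,1]>110)&(h[256,:,2]<190))[0];k=k[(k>220)&(k<400)];print("block",k.min(),k.max())
E
```

```text
18.0 [575.6   15.92  17.74] 13.63 F tool [-11.78   1.65  -9.76] jig x,y [33.91  0.64]
(192, 200) [(134, 49), (165, 133), (223, 87), (229, 53), (234, 87), (236, 88), (241, 88)]
(414, 422) [(134, 55), (165, 139), (223, 88), (230, 66), (233, 88), (236, 87), (241, 88)]
[223, 223, 223, 223, 223, 223, 160, 100, 87, 151, 223, 223, 223, 108, 53, 70, 83, 87, 88, 87, 88, 88, 144, 205, 193, 130, 88, 111, 193, 222, 223, 223, 223, 224, 223] [223, 223, 223, 223, 223, 223, 176, 118, 88, 135, 199, 223, 223, 128, 68, 66, 80, 88, 88, 88, 88, 87, 115, 196, 207, 155, 88, 101, 158, 219, 223, 223, 223, 223, 223]
225 213 401
235 214 401
245 214 400
255 213 398
block 254 361
```

```bash
python3 -c "
from bench import job_done
print(job_done())"
```

```text
the job is handed in; nothing more can be done
None
```

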